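Show a bored plate to the inspection camera

ROBOT

A 7-joint arm with a two-finger parallel gripper is mounted at the origin on a cart in front of the work surface, level with it; the furniture and walls round the work are solid. World frame = base frame: x ahead of the robot, y to its left, z up, the work surface at z = 0. Lengths are in m, angles in rad, forces in N, time in s.
With the tool pointing down it reaches from about 0.4 to 0.875 m from the base axis. Payload 6.5 kg.
Tool frame: the origin (TCP) lies between the finger pads, 19 mm behind the fingertips; this is the grasp point; z points along the fingers, y is the line along which they close (so a half turn about z gives the same grasp; the last joint's range is limited). The gripper opens to 85 mm and grips with 20 to 120 N. Pads are 22 mm wide; open, the fingers measure 114 mm over their backs; the gripper's body (76 mm by 85 mm) begins 54 mm behind the grasp point. The pads swing forward as they close: fully open they stand 13 mm farther back than shut.
Start: joints at [1.278, 0.536, -0.004, 1.538, 0.003, 1.067, -0.071], TCP at [0.146, -0.633, 0.25] pointing down, gripper open.
Joint ranges: [-2.7, 2.7], [-0.37, 2.16], [-1.27, 1.26], [0.24, 2.4], [-1.31, 4.45], [0.19, 1.91], [-2.76, 2.76]. Speed limits (rad/s): [2.39, 2.39, 3.14, 3.14, 3.14, 3.14, 3.14].

INTERFACE

Orientations are given as a rotation vector (axis times angle).
In Python, from workcell import manip gives the robot as it stands.
- The arm moves only by the shell command python3 -m jog 'ROWS' [FORCE]. ROWS is JSON, a list of rows, each an object with "delta_pos": the shift along the tool's x, y, z in m, a list of three; "rotation": the turn, a rotation vector about the tool's x, y, z in degrees, a list of three; "fingers": the closure, from 0 (fully open) to 1 (shut). In form: [{"delta_pos": [x, y, z], "rotation": [wx, wy, wz], "fingers": fingers}, ...]. A call has 1 to 8 rows; each row shifts and turns the commanded pose from where the row before left it, along the tool's axes as they then stand; what a row does not reach is not made up. A row lasts 1/12 s, in which the tool goes at most 41.7 mm and 7.16 degrees, less where a joint would pass 70% of its speed; a pose out of reach is approached as far as the arm can. A call with a gripper value outside its range is refused whole. The fingers move at their own pace and stop on an object; FORCE is the grip in N (left out, the last holds). Time passes only in rows, so rows that do not move let the fingers close. It gives the time, the measured TCP pose, the force, the opening and the grip force at its end, in the units of the state.
- manip.get_state(): the state, without advancing time (a new reading comes with each control period).
- manip.get_image(name): name is "side" or "top" or "wrist"; returns (picture, depth): 480x640x3 uint8, blue, green, red; 480x640 float32, m along the optical axis (not along the pixel's ray), 0 where there is no reading.
- manip.camera_info(name): a dict with "camera_matrix" (3x3 intrinsics, pixels), "R" (3x3) and "t" (3): a world point X has camera coordinates R X + t. Camera axes: x right, y down, z forward; pixel columns grow to the right and rows downward; lengths in m; the calibration is good to about 2 mm. A picture is of the moment at which its call begins: read the wrist's pose just before it. camera_info takes no time and is no camera call; for the wrist camera it gives the pose at the moment of the call.
- manip.job_done(): hands the job in; it is judged then, once.
The state is a dict: "clock": time; "qpos": joint angles; "dq": joint speeds; "joint_torque": joint torques, N m; "eef_pos": TCP position; "ee_rot": TCP orientation; "contact_force": force on the tool from outside, world axes, zero at the start; "torque": the same for the moment, N m; "opening": finger opening in m; "grasp_force": force on a finger pad.
Only numpy, scipy, OpenCV 4.12 (cv2) and the standard library are available. Lean on these libraries where they do the work, as an engineer would, in place of code of your own. Each camera call takes 0.05 s, during which the arm holds its last target. There are 200 camera calls.

TASK

Of the two flat metal plates lying on low rests, take the one with the hole and first stand it by itself on the open bench, on the short thin edge nearest the hole, and let go of it. Then take it by its upper end and hold it still in the air in front of the inspection camera: upright with the hole below, its collared face towards the lens and square to it, the plate's middle centred on the lens and 15 cm in front of it, the hole not covered by the fingers. Finish while still holding it there, do not touch the camera, and leave the other things where they lie.

Things in the scene. Friction and masses are not known exactly. Their poses are not given: they have to be found in the camera images.
- bore_plate: plate to show: bare metal, 84 mm long (x), 60 wide (y), 14 thick (z); 22 mm through hole 20 mm from the middle towards +x; raised collar (31 mm across, 3 high) round the hole on the +z face only. Origin: centre of the face without collar. Starts flat, collar up, under face 20 mm above the bench, centred on a rest within 5 mm; +x (hole end) points left, yaw 0.7 to 1.5
- plate_middle (a point): middle of the bored plate (7 mm above the origin along the plate's z); axes as bore_plate. The plate weighs 0.13 to 0.25 kg; stood on its short edge its middle is 42 mm above the bench
- plate_bore (a point): centre of the hole, at half the thickness: 20 mm from plate_middle along the plate's x
- plain_plate: the other plate, without hole or collar, same 84 x 60 x 14 mm and metal, lying flat on the other rest; leave it. Origin: centre of its under face
- rest_a: fixed low rest, 56 mm (x) x 36 mm (y), 20 mm high, under the bored plate; smaller than the plate all round. Origin: centre of its foot on the bench
- rest_b: the same rest under the plain plate. The two rests lie 17 to 33 cm apart sideways, one near y = -0.10, one near y = -0.35, in either order; the bench midway between them, round x = 0.435, y = -0.225, is always clear
- camera: fixed inspection camera on a post, at the back right: foot 85 x 85 mm, top of the head 227 mm high. Origin: centre of its foot on the bench; it looks along its own -x, level, towards the robot; optical axis 200 mm above the bench
- lens (a point): centre of the lens's front face, 200 mm above the bench; axes as camera (the lens looks along -x, z up). The plate's middle belongs 150 mm in front of it, at x = -0.150 in these axes, y = 0, z = 0
- ferrule: bystander: short steel pipe ferrule standing on its flange, 50 mm across, 22 mm high
- tri_clamp: bystander: hygienic pipe clamp lying flat, 69 x 94 x 18 mm
- coupler: bystander: brass-coloured air coupler, 26 x 50 x 26 mm
- calculator: bystander: desk calculator, 112 x 68 x 15 mm
- scoop_white: bystander: white hand scoop, 48 x 162 x 33 mm

How it is judged:
By the outcome, as a careful person would: the job done as asked, in the order asked, and still so for the second after the job is handed in, while the arm keeps its last pose, push and grip.
It also fails if it takes over 61 s, if anything falls off the work surface, if the arm or the gripper's body presses on something with over 40 N, if the wrist force passes 120 N, or if a joint passes its speed limit or range.

## Working session

There is one attempt and no reset: what is moved stays moved. The work goes in short steps, Python scripts to look and compute and a shell command to move; the robot and the scene stay as the last step left them, time stands still between calls to the robot, and variables do not carry over. Pictures are saved under pics/ and viewed, at most 10 in all, crops included, and the job is handed in when it is done.

```bash
mkdir -p pics; ls; python3 - <<'E'
from workcell import manip
import cv2,numpy as np,pickle
s=manip.get_state();print({k:np.round(v,3) for k,v in s.items()})
for n in("top","side"):
    im,d=manip.get_image(n);c=manip.camera_info(n)
    cv2.imwrite(f"pics/{n}0.png",im);pickle.dump((im,d,c),open(f"{n}.pkl","wb"))
    print(n,np.round(c["camera_matrix"],1),np.round(-np.array(c["R"]).T@c["t"],3),np.round(c["R"],2))
E
```

```text
pics
{'clock': np.float64(0.0), 'qpos': array([ 1.278,  0.537, -0.004,  1.539,  0.003,  1.067, -0.071]), 'dq': array([-0.   , -0.001, -0.   , -0.   ,  0.001, -0.002,  0.   ]), 'joint_torque': array([ 1.0000e-03, -5.8341e+01,  1.0490e+00, -2.5910e+01,  1.2000e-02,
        1.0000e-02, -0.0000e+00]), 'eef_pos': array([ 0.146, -0.633,  0.249]), 'ee_rot': array([-3.12e+00, -3.56e-01,  1.00e-03]), 'contact_force': array([ 0.102, -0.518,  0.088]), 'torque': array([-0.001,  0.049, -0.041]), 'grasp_force': np.float64(0.0), 'opening': np.float64(0.085)}
top [[558.5   0.  322.4]
 [  0.  558.5 251.6]
 [  0.    0.    1. ]] [ 0.309 -0.042  1.428] [[-0.02 -1.   -0.01]
 [-0.99  0.02 -0.17]
 [ 0.17  0.   -0.99]]
side [[493.4   0.  320.4]
 [  0.  493.4 238.4]
 [  0.    0.    1. ]] [0.602 1.109 0.786] [[-1.    0.04 -0.01]
 [ 0.03  0.49 -0.87]
 [-0.03 -0.87 -0.49]]
```

View pics/top0.png

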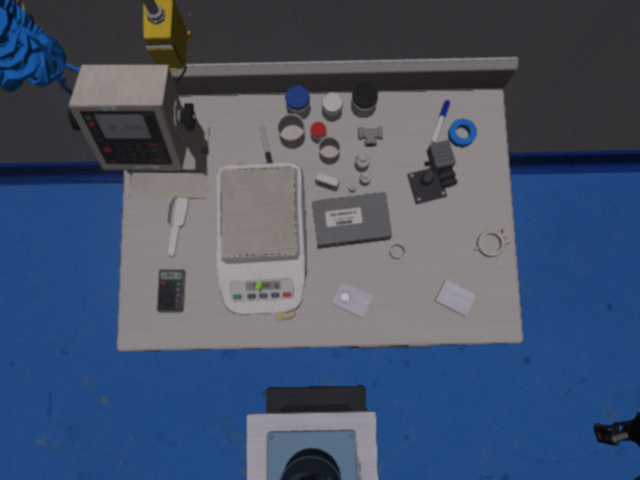

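View pics/side0.png

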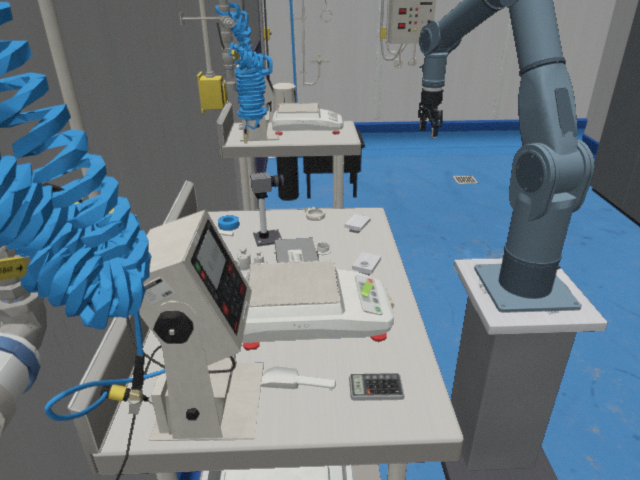

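The top view shows the bored plate near (352,300) with its hole at (346,296). The plain plate is near (455,297) and the inspection camera foot near (427,184). The side view agrees.

```bash
cat > h.py <<'E'
import numpy as np,cv2
from scipy.spatial.transform import Rotation as R
def ray(c,u,v,z):
    M=np.linalg.inv(c["camera_matrix"])@np.array([u,v,1.]);Rm=np.array(c["R"]);o=-Rm.T@c["t"];d=Rm.T@M
    return o+d*(z-o[2])/d[2]
def pts(c,d,m):
    v,u=np.nonzero(m&(d>0));z=d[v,u];K=np.array(c["camera_matrix"])
    X=np.stack([(u-K[0,2])/K[0,0]*z,(v-K[1,2])/K[1,1]*z,z],1)
    return (X-np.array(c["t"]))@np.array(c["R"])
E
python3 - <<'E'
import pickle,cv2,numpy as np
from h import *
im,d,c=pickle.load(open("top.pkl","rb"))
cr=im[110:330,310:530];cv2.imwrite("pics/top_crop.png",cv2.resize(cr,None,fx=2.7,fy=2.7,interpolation=cv2.INTER_CUBIC))
# plates: depth-based heights
P=pts(c,d,np.ones(d.shape,bool)&(d>0));h=np.zeros(d.shape);v,u=np.nonzero(d>0);h[v,u]=P[:,2]
print("bench",np.median(h[310:335,390:430]))
for n,(a,b,x0,x1) in {"bore":(275,325,325,380),"plain":(270,325,430,485)}.items():
    m=np.zeros(d.shape,np.uint8);m[a:b,x0:x1]=(h[a:b,x0:x1]>.02)*255
    ct=max(cv2.findContours(m,0,cv2.CHAIN_APPROX_NONE)[0],key=cv2.contourArea)
    w=np.array([ray(c,*p[0],.034)[:2] for p in ct],np.float32)
    print(n,cv2.minAreaRect(w*1000),np.median(h[m>0]))
# camera head
m=np.zeros(d.shape,np.uint8);m[130:210,400:470]=(h[130:210,400:470]>.17)*255
ct=max(cv2.findContours(m,0,cv2.CHAIN_APPROX_NONE)[0],key=cv2.contourArea)
w=np.array([ray(c,*p[0],.227)[:2] for p in ct],np.float32);print("head",cv2.minAreaRect(w*1000),cv2.boundingRect(ct),np.percentile(h[m>0],[5,50,95]))
m=np.zeros(d.shape,np.uint8);m[165:208,400:452]=(im[165:208,400:452].max(2)<75)*255
ct=max(cv2.findContours(m,0,cv2.CHAIN_APPROX_NONE)[0],key=cv2.contourArea)
w=np.array([ray(c,*p[0],.005)[:2] for p in ct],np.float32);print("foot",cv2.minAreaRect(w*1000),cv2.boundingRect(ct))
print("foot box",np.round(cv2.boxPoints(cv2.minAreaRect(w*1000))))
E
```

```text
bench -0.0005623347600983335
bore ((425.290283203125, -108.30842590332031), (83.77108764648438, 60.74068069458008), 63.29529571533203) 0.033730874702994997
plain ((424.184326171875, -365.4420166015625), (85.24365997314453, 61.25490951538086), 61.59151077270508) 0.03319400417791383
head ((706.8740844726562, -311.53643798828125), (106.87440490722656, 58.26346206665039), 13.311165809631348) (427, 140, 31, 48) [0.19093104 0.22011515 0.2273138 ]
foot ((734.4830322265625, -331.5619812011719), (95.34799194335938, 119.23741912841797), 12.782154083251953) (408, 165, 44, 39)
foot box [[ 675. -284.]
 [ 701. -400.]
 [ 794. -379.]
 [ 768. -263.]]
```

View pics/top_crop.png

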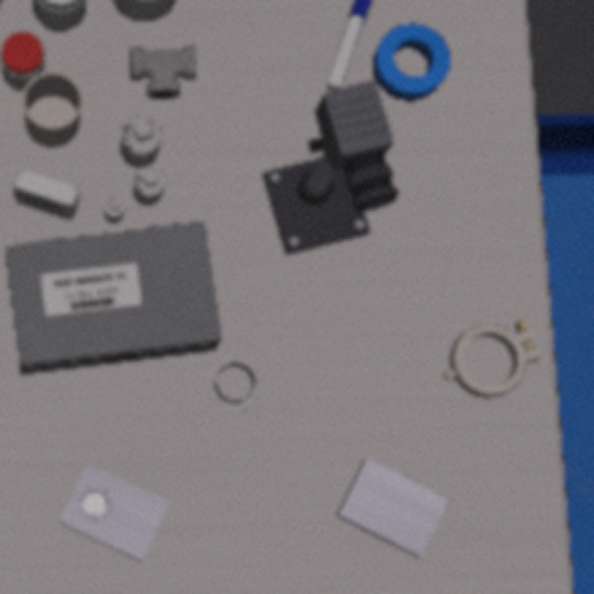

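The crop shows the collar on the left end of the bored plate at (93,505). The foot corners of the camera are at (265,175), (288,252) and (368,237), and its lens tube points down towards (378,195). The plate measures 84 x 61 mm with its top at z = 0.034, centre (0.425, -0.108) and yaw 63°, which all fits the given sizes.

```bash
cat >> h.py <<'E'
def go(p,z,y):
    """print turn (deg, tool axes now) then shift (mm, tool axes after the turn) to reach TCP p, tool z, tool y"""
    from workcell import manip
    s=manip.get_state();A=R.from_rotvec(s["ee_rot"]).as_matrix()
    z=np.array(z,float);z/=np.linalg.norm(z);y=np.array(y,float);y-=z*(y@z);y/=np.linalg.norm(y)
    B=np.stack([np.cross(y,z),y,z],1)
    print("rot",np.round(np.degrees(R.from_matrix(A.T@B).as_rotvec()),2),"shift after",np.round(B.T@(np.array(p)-s["eef_pos"])*1000,1),
     "t",round(float(s["clock"]),2),"p",np.round(s["eef_pos"],4),"q",np.round(s["qpos"],2),"F",np.round(s["contact_force"],1),"op",round(float(s["opening"]),4),"g",round(float(s["grasp_force"]),1))
def yw(d): return np.array([np.cos(np.radians(d)),np.sin(np.radians(d)),0])
E
python3 - <<'E'
from h import *
import pickle
c=pickle.load(open("top.pkl","rb"))[2]
f=lambda a,b,z:ray(c,310+a/2.7,110+b/2.7,z)
k=[f(265,175,.006),f(288,252,.006),f(368,237,.006)]
print(np.round(k,4),(k[0]+k[2])/2,np.linalg.norm(k[1]-k[0]),np.linalg.norm(k[2]-k[1]))
for e in (k[0]-k[1],k[1]-k[2]):print(np.degrees(np.arctan2(e[1],e[0])))
P=np.array([.425,-.108,.0]);go(P+[0,0,.2],[0,0,-1],-yw(153.3))
E
```

```text
[[ 0.7531 -0.268   0.006 ]
 [ 0.6751 -0.2867  0.006 ]
 [ 0.6883 -0.365   0.006 ]] [ 0.7206947  -0.31648948  0.006     ] 0.08022910334526868 0.07943089111007284
13.440627504025688
99.58517458562548
rot [-9.00e-02 -4.00e-02 -5.03e+01] shift after [594.2  13.4  49.2] t 0.1 p [ 0.146  -0.6328  0.2492] q [ 1.28  0.54 -0.    1.54  0.    1.07 -0.07] F [ 0.1  0.5 -0.9] op 0.0852 g 0.0
```

```bash
r='{"delta_pos":[0,0,0],"rotation":[0,0,-6.3],"fingers":0}'; python3 -m jog '[{"delta_pos":[0,0,0],"rotation":[0,0,-6.3],"fingers":0},{"delta_pos":[0,0,0],"rotation":[0,0,-6.3],"fingers":0},{"delta_pos":[0,0,0],"rotation":[0,0,-6.3],"fingers":0},{"delta_pos":[0,0,0],"rotation":[0,0,-6.3],"fingers":0},{"delta_pos":[0,0,0],"rotation":[0,0,-6.3],"fingers":0},{"delta_pos":[0,0,0],"rotation":[0,0,-6.3],"fingers":0},{"delta_pos":[0,0,0],"rotation":[0,0,-6.3],"fingers":0},{"delta_pos":[0,0,0],"rotation":[0,0,-6.3],"fingers":0}]'
python3 -m jog '[{"delta_pos":[0.03,0,0],"rotation":[0,0,0],"fingers":0},{"delta_pos":[0.03,0,0],"rotation":[0,0,0],"fingers":0},{"delta_pos":[0.03,0,0],"rotation":[0,0,0],"fingers":0},{"delta_pos":[0.03,0,0],"rotation":[0,0,0],"fingers":0},{"delta_pos":[0.03,0,0],"rotation":[0,0,0],"fingers":0},{"delta_pos":[0.03,0,0],"rotation":[0,0,0],"fingers":0},{"delta_pos":[0.03,0,0],"rotation":[0,0,0],"fingers":0},{"delta_pos":[0.03,0,0],"rotation":[0,0,0],"fingers":0}]'
python3 -m jog '[{"delta_pos":[0.03,0,0],"rotation":[0,0,0],"fingers":0},{"delta_pos":[0.03,0,0],"rotation":[0,0,0],"fingers":0},{"delta_pos":[0.03,0,0],"rotation":[0,0,0],"fingers":0},{"delta_pos":[0.03,0,0],"rotation":[0,0,0],"fingers":0},{"delta_pos":[0.03,0,0],"rotation":[0,0,0],"fingers":0},{"delta_pos":[0.03,0,0],"rotation":[0,0,0],"fingers":0},{"delta_pos":[0.03,0,0],"rotation":[0,0,0],"fingers":0},{"delta_pos":[0.03,0,0],"rotation":[0,0,0],"fingers":0}]'
python3 - <<'E'
from h import *
P=np.array([.425,-.108,.0]);go(P+[0,0,.2],[0,0,-1],-yw(153.3))
E
```

```text
clock: 0.77
eef_pos: [0.146, -0.633, 0.2495]
ee_rot: [-2.668, -1.658, -0.0]
contact_force: [-0.4, 0.3, 0.1]
opening: 0.0856
grasp_force: 0.0
clock: 1.43
eef_pos: [0.2538, -0.4172, 0.2497]
ee_rot: [-2.673, -1.65, 0.0]
contact_force: [-0.7, 0.0, 0.9]
opening: 0.085
grasp_force: 0.0
clock: 2.1
eef_pos: [0.3612, -0.2028, 0.2499]
ee_rot: [-2.673, -1.65, 0.001]
contact_force: [1.4, -0.4, -0.2]
opening: 0.0854
grasp_force: 0.0
rot [-0.02  0.01  0.09] shift after [113.3  14.4  49.9] t 2.1 p [ 0.3612 -0.2028  0.2499] q [ 0.84  0.16 -0.48  2.1   0.1   0.9  -0.16] F [ 1.4 -0.4 -0.2] op 0.0854 g 0.0
```

```bash
python3 -m jog '[{"delta_pos":[0.028,0.0035,0.012],"rotation":[0,0,0],"fingers":0},{"delta_pos":[0.028,0.0035,0.012],"rotation":[0,0,0],"fingers":0},{"delta_pos":[0.028,0.0035,0.012],"rotation":[0,0,0],"fingers":0},{"delta_pos":[0.028,0.0035,0.012],"rotation":[0,0,0],"fingers":0},{"delta_pos":[0,0,0],"rotation":[0,0,0],"fingers":0}]'
python3 - <<'E'
from h import *
from workcell import manip
import pickle
c=manip.camera_info("wrist");im,d=manip.get_image("wrist");pickle.dump((im,d,c),open("w1.pkl","wb"));cv2.imwrite("pics/w1.png",im)
P=pts(c,d,d>0);h=np.full(d.shape,-1.);h[d>0]=P[:,2]
m=((h>.028)&(h<.042)).astype(np.uint8)*255
m=cv2.morphologyEx(m,cv2.MORPH_OPEN,np.ones((5,5)))
for ct in cv2.findContours(m,0,cv2.CHAIN_APPROX_NONE)[0]:
    if cv2.contourArea(ct)<1500:continue
    w=np.array([ray(c,*p[0],.034)[:2] for p in ct],np.float32);print(cv2.boundingRect(ct),cv2.minAreaRect(w*1000))
mm=(h>.0355)&(h<.042)&(m>0);q=pts(c,d,mm);print("collar",mm.sum(),np.median(q,0))
print("cam",-np.array(c["R"]).T@c["t"])
go(np.array([.425,-.108,.2]),[0,0,-1],-yw(153.3))
E
```

```text
clock: 2.52
eef_pos: [0.4253, -0.105, 0.2005]
ee_rot: [-2.664, -1.659, -0.002]
contact_force: [-0.1, 1.1, 0.7]
opening: 0.0853
grasp_force: 0.0
(281, 163, 85, 111) ((425.4217834472656, -108.99378967285156), (84.75044250488281, 60.195091247558594), 63.451236724853516)
collar 2865 [ 0.4371038  -0.10086266  0.03622509]
cam [ 0.45869177 -0.03630035  0.325678  ]
rot [-0.13 -0.07  0.41] shift after [-0.1  1.   1. ] t 2.57 p [ 0.4242 -0.1075  0.201 ] q [ 0.61  0.3  -0.53  2.09  0.2   0.8  -0.51] F [-0.4 -0.7  0.5] op 0.0855 g 0.0
```

View pics/w1.png

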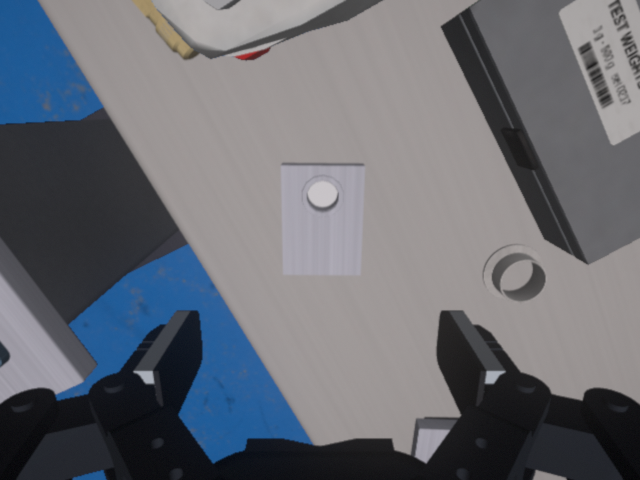

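The wrist view shows the plate upright at (323,219) with its hole at (322,194), nothing in between and room at both sides. Centre (0.4254, -0.1088) and yaw 63.4° agree with the top view. I'll lean the hand 30° and grip the plate across its width.

```bash
python3 -m jog '[{"delta_pos":[0,0,0],"rotation":[0,6,0],"fingers":0},{"delta_pos":[0,0,0],"rotation":[0,6,0],"fingers":0},{"delta_pos":[0,0,0],"rotation":[0,6,0],"fingers":0},{"delta_pos":[0,0,0],"rotation":[0,6,0],"fingers":0},{"delta_pos":[0,0,0],"rotation":[0,6,0],"fingers":0},{"delta_pos":[0,0,0],"rotation":[0,0,0],"fingers":0}]'
python3 - <<'E'
from h import *
px=yw(63.4);P=np.array([.4254,-.1088,0])-.015*px
z=np.array([0,0,-1])*np.cos(np.pi/6)+px*.5
go(P+[0,0,.029],z,-yw(153.4))
E
```

```text
clock: 3.07
eef_pos: [0.4214, -0.1156, 0.2004]
ee_rot: [-2.387, -1.454, -0.642]
contact_force: [-1.2, -1.3, -0.9]
opening: 0.0852
grasp_force: 0.0
rot [ 0.2  -0.21 -0.65] shift after [-91.9   0.5 144.9] t 3.07 p [ 0.4214 -0.1156  0.2004] q [ 1.16  0.42 -0.75  2.13 -0.37  0.72  0.27] F [-1.2 -1.3 -0.9] op 0.0852 g 0.0
```

```bash
python3 -m jog '[{"delta_pos":[-0.017,0,0.026],"rotation":[0,0,-0.6],"fingers":0},{"delta_pos":[-0.017,0,0.026],"rotation":[0,0,0],"fingers":0},{"delta_pos":[-0.017,0,0.026],"rotation":[0,0,0],"fingers":0},{"delta_pos":[-0.016,0,0.026],"rotation":[0,0,0],"fingers":0},{"delta_pos":[0,0,0],"rotation":[0,0,0],"fingers":0}]'
python3 - <<'E'
from h import *
px=yw(63.4);P=np.array([.4254,-.1088,0])-.015*px
z=np.array([0,0,-1])*np.cos(np.pi/6)+px*.5
go(P+[0,0,.029],z,-yw(153.4))
E
```

```text
clock: 3.48
eef_pos: [0.419, -0.1148, 0.0747]
ee_rot: [-2.371, -1.479, -0.633]
contact_force: [-1.3, 1.1, -1.3]
opening: 0.0852
grasp_force: 0.0
rot [-0.37  0.01  0.4 ] shift after [-28.7   3.   36.2] t 3.48 p [ 0.419  -0.1148  0.0747] q [ 1.07  0.69 -0.66  2.17 -0.28  0.44  0.33] F [-1.3  1.1 -1.3] op 0.0852 g 0.0
```

```bash
python3 -m jog '[{"delta_pos":[-0.014,0.0015,0.018],"rotation":[0,0,0],"fingers":0},{"delta_pos":[-0.014,0.0015,0.018],"rotation":[0,0,0.2],"fingers":0},{"delta_pos":[0,0,0],"rotation":[0,0,0],"fingers":0},{"delta_pos":[0,0,0],"rotation":[0,0,0],"fingers":0}]'
python3 - <<'E'
from h import *
px=yw(63.4);P=np.array([.4254,-.1088,0])-.015*px
z=np.array([0,0,-1])*np.cos(np.pi/6)+px*.5
go(P+[0,0,.029],z,-yw(153.4))
E
```

```text
clock: 3.82
eef_pos: [0.422, -0.1227, 0.0344]
ee_rot: [-2.375, -1.479, -0.638]
contact_force: [0.4, 0.1, 0.6]
opening: 0.0852
grasp_force: 0.0
rot [-0.04  0.02  0.41] shift after [-3.6 -3.1  4.1] t 3.82 p [ 0.422  -0.1227  0.0344] q [ 1.06  0.79 -0.63  2.16 -0.25  0.37  0.35] F [0.4 0.1 0.6] op 0.0852 g 0.0
```

```bash
python3 -m jog '[{"delta_pos":[-0.0036,-0.003,0.004],"rotation":[0,0,0.4],"fingers":0},{"delta_pos":[0,0,0],"rotation":[0,0,0],"fingers":0},{"delta_pos":[0,0,0],"rotation":[0,0,0],"fingers":0.2},{"delta_pos":[0,0,0],"rotation":[0,0,0],"fingers":0.4},{"delta_pos":[0,0,0],"rotation":[0,0,0],"fingers":0.6},{"delta_pos":[0,0,0],"rotation":[0,0,0],"fingers":1},{"delta_pos":[0,0,0],"rotation":[0,0,0],"fingers":1},{"delta_pos":[0,0,0],"rotation":[0,0,0],"fingers":1}]' 60
python3 - <<'E'
from h import *
px=yw(63.4);P=np.array([.4254,-.1088,0])-.015*px
z=np.array([0,0,-1])*np.cos(np.pi/6)+px*.5
go(P+[0,0,.029],z,-yw(153.4))
E
```

```text
clock: 4.48
eef_pos: [0.4187, -0.123, 0.0289]
ee_rot: [-2.38, -1.47, -0.638]
contact_force: [-3.0, -3.3, 12.3]
opening: 0.0591
grasp_force: 62.4
rot [0.03 0.01 0.02] shift after [ 0.6 -0.4  0.3] t 4.48 p [ 0.4187 -0.123   0.0289] q [ 1.06  0.8  -0.62  2.16 -0.25  0.36  0.36] F [-3.  -3.3 12.3] op 0.0591 g 62.4
```

```bash
python3 -m jog '[{"delta_pos":[0.005,0,-0.009],"rotation":[0,0,0],"fingers":1},{"delta_pos":[0.012,0,-0.021],"rotation":[0,0,0],"fingers":1},{"delta_pos":[0.015,0,-0.026],"rotation":[0,0,0],"fingers":1},{"delta_pos":[0.015,0,-0.026],"rotation":[0,0,0],"fingers":1},{"delta_pos":[0.015,0,-0.026],"rotation":[0,0,0],"fingers":1},{"delta_pos":[0.01,0,-0.017],"rotation":[0,0,0],"fingers":1},{"delta_pos":[0,0,0],"rotation":[0,0,0],"fingers":1}]'
python3 -m jog '[{"delta_pos":[0,0,0],"rotation":[0,-5,0],"fingers":1},{"delta_pos":[0,0,0],"rotation":[0,-5,0],"fingers":1},{"delta_pos":[0,0,0],"rotation":[0,-5,0],"fingers":1},{"delta_pos":[0,0,0],"rotation":[0,-5,0],"fingers":1},{"delta_pos":[0,0,0],"rotation":[0,-5,0],"fingers":1},{"delta_pos":[0,0,0],"rotation":[0,-5,0],"fingers":1},{"delta_pos":[0,0,0],"rotation":[0,0,0],"fingers":1}]'
python3 - <<'E'
from h import *
px=yw(63.4);P=np.array([.435,-.225,.2])
go(P,np.array([0,0,-1])*.5-px*.866,-yw(153.4))
E
```

```text
clock: 5.07
eef_pos: [0.4201, -0.1235, 0.1758]
ee_rot: [-2.383, -1.475, -0.64]
contact_force: [0.5, 0.0, -1.9]
opening: 0.0588
grasp_force: 66.4
clock: 5.65
eef_pos: [0.42, -0.1184, 0.1725]
ee_rot: [2.664, 1.662, -0.001]
contact_force: [1.6, 2.2, -2.5]
opening: 0.0588
grasp_force: 66.2
rot [  0.33 -59.9    0.44] shift after [-68.1  61.1  62.9] t 5.65 p [ 0.42   -0.1184  0.1725] q [ 0.53  0.33 -0.42  2.13  0.2   0.72 -0.47] F [ 1.6  2.2 -2.5] op 0.0588 g 66.2
```

```bash
python3 -m jog '[{"delta_pos":[-0.022,0.015,-0.012],"rotation":[0,0,0],"fingers":1},{"delta_pos":[-0.022,0.015,-0.012],"rotation":[0,0,0],"fingers":1},{"delta_pos":[-0.022,0.015,-0.012],"rotation":[0,0,0],"fingers":1},{"delta_pos":[-0.022,0.015,-0.012],"rotation":[0,0,0],"fingers":1},{"delta_pos":[0,0,0],"rotation":[0,0,0],"fingers":1}]'
python3 -m jog '[{"delta_pos":[0,0,0],"rotation":[0,-6,0],"fingers":1},{"delta_pos":[0,0,0],"rotation":[0,-6,0],"fingers":1},{"delta_pos":[0,0,0],"rotation":[0,-6,0],"fingers":1},{"delta_pos":[0,0,0],"rotation":[0,-6,0],"fingers":1},{"delta_pos":[0,0,0],"rotation":[0,-6,0],"fingers":1},{"delta_pos":[0,0,0],"rotation":[0,0,0],"fingers":1}]'
python3 - <<'E'
from h import *
px=yw(63.4);P=np.array([.435,-.225,.2])
go(P,np.array([0,0,-1])*.5-px*.866,-yw(153.4))
E
```

```text
clock: 6.07
eef_pos: [0.4328, -0.2352, 0.2216]
ee_rot: [2.676, 1.639, 0.004]
contact_force: [0.9, -0.9, -1.9]
opening: 0.0586
grasp_force: 66.3
clock: 6.57
eef_pos: [0.4329, -0.2244, 0.2176]
ee_rot: [2.376, 1.482, -0.641]
contact_force: [0.8, 0.8, -2.5]
opening: 0.059
grasp_force: 66.3
rot [ 2.000e-02 -3.004e+01  5.500e-01] shift after [15.4  2.1  8.4] t 6.57 p [ 0.4329 -0.2244  0.2176] q [ 0.29  0.42 -0.26  1.95  0.65  1.12 -0.81] F [ 0.8  0.8 -2.5] op 0.059 g 66.3
```

```bash
python3 -m jog '[{"delta_pos":[0,0,0],"rotation":[0,-6,0],"fingers":1},{"delta_pos":[0,0,0],"rotation":[0,-6,0],"fingers":1},{"delta_pos":[0,0,0],"rotation":[0,-6,0],"fingers":1},{"delta_pos":[0,0,0],"rotation":[0,-6,0],"fingers":1},{"delta_pos":[0,0,0],"rotation":[0,-6,0.5],"fingers":1},{"delta_pos":[0,0,0],"rotation":[0,0,0],"fingers":1},{"delta_pos":[0,0,0],"rotation":[0,0,0],"fingers":1}]'
python3 - <<'E'
from h import *
from workcell import manip
px=yw(63.4);P=np.array([.435,-.225,.12])
go(P,np.array([0,0,-1])*.5-px*.866,-yw(153.4))
import pickle
im,d=manip.get_image("side");c=manip.camera_info("side");pickle.dump((im,d,c),open("s2.pkl","wb"))
X=np.array(c["R"])@[.435,-.225,.18]+c["t"];X=np.array(c["camera_matrix"])@X;u,v=(X[:2]/X[2]).astype(int);print(u,v)
cv2.imwrite("pics/s2.png",cv2.resize(im[max(0,v-90):v+70,u-100:u+100],None,fx=3,fy=3))
im,d=manip.get_image("wrist");cv2.imwrite("pics/w2.png",im)
E
```

```text
clock: 7.15
eef_pos: [0.4313, -0.2287, 0.2184]
ee_rot: [2.002, 1.227, -1.15]
contact_force: [-0.6, -1.2, -1.6]
opening: 0.0585
grasp_force: 66.3
rot [-0.33 -0.26 -0.23] shift after [87.7  1.6 44.9] t 7.15 p [ 0.4313 -0.2287  0.2184] q [ 0.01  0.66 -0.16  1.89  0.88  1.48 -1.13] F [-0.6 -1.2 -1.6] op 0.0585 g 66.3
360 197
```

View pics/s2.png

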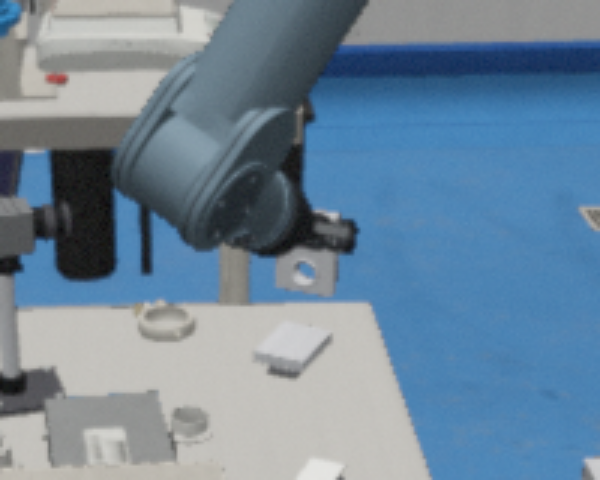

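The view shows the plate held with the hole down at crop (303,270). The wrist links hang to its left, so I'll check how low they reach.

```bash
python3 - <<'E'
from h import *
import pickle
im,d,c=pickle.load(open("s2.pkl","rb"))
P=pts(c,d,d>0)
m=(abs(P[:,0]-.45)<.14)&(P[:,1]>-.27)&(P[:,1]<.1)&(P[:,2]>.12)
Q=P[m]
for y in np.arange(-.27,.1,.03):
    k=Q[abs(Q[:,1]-y)<.015]
    if len(k)>5:print(round(y,3),len(k),np.round(k[np.argsort(k[:,2])[3]],3))
E
```

```text
-0.24 104 [ 0.452 -0.235  0.16 ]
-0.21 182 [ 0.42 -0.22  0.16]
-0.18 51 [ 0.414 -0.178  0.223]
-0.15 74 [ 0.403 -0.157  0.232]
-0.12 145 [ 0.471 -0.115  0.246]
-0.09 114 [ 0.494 -0.102  0.255]
-0.06 170 [ 0.495 -0.069  0.275]
-0.03 316 [ 0.507 -0.022  0.296]
0.0 3109 [ 0.51  -0.014  0.318]
0.03 4147 [0.54  0.035 0.319]
0.06 1240 [0.529 0.072 0.121]
0.09 52 [0.554 0.077 0.361]
```

```bash
python3 -m jog '[{"delta_pos":[0.015,0,0.0075],"rotation":[-0.3,-0.3,-0.2],"fingers":1},{"delta_pos":[0.02,0,0.01],"rotation":[0,0,0],"fingers":1},{"delta_pos":[0.02,0,0.01],"rotation":[0,0,0],"fingers":1},{"delta_pos":[0.02,0,0.01],"rotation":[0,0,0],"fingers":1},{"delta_pos":[0.015,0,0.0075],"rotation":[0,0,0],"fingers":1},{"delta_pos":[0,0,0],"rotation":[0,0,0],"fingers":1},{"delta_pos":[0,0,0],"rotation":[0,0,0],"fingers":1}]'
python3 - <<'E'
from h import *
px=yw(63.4);P=np.array([.435,-.225,.066])
go(P,np.array([0,0,-1])*.5-px*.866,-yw(153.4))
E
```

```text
clock: 7.83
eef_pos: [0.4354, -0.2247, 0.1205]
ee_rot: [1.991, 1.223, -1.149]
contact_force: [0.2, 0.3, -0.5]
opening: 0.0589
grasp_force: 66.3
rot [ 0.13  0.21 -0.35] shift after [47.  -0.2 27.7] t 7.83 p [ 0.4354 -0.2247  0.1205] q [-0.01  0.84 -0.15  1.88  0.92  1.39 -1.27] F [ 0.2  0.3 -0.5] op 0.0589 g 66.3
```

```bash
python3 -m jog '[{"delta_pos":[0.012,0,0.007],"rotation":[0,0.2,-0.3],"fingers":1},{"delta_pos":[0.012,0,0.007],"rotation":[0,0,0],"fingers":1},{"delta_pos":[0.012,0,0.007],"rotation":[0,0,0],"fingers":1},{"delta_pos":[0.008,0,0.005],"rotation":[0,0,0],"fingers":1},{"delta_pos":[0.003,0,0.0017],"rotation":[0,0,0],"fingers":1},{"delta_pos":[0,0,0],"rotation":[0,0,0],"fingers":1},{"delta_pos":[0,0,0],"rotation":[0,0,0],"fingers":1}]'
python3 - <<'E'
from h import *
px=yw(63.4);P=np.array([.435,-.225,.057])
go(P,np.array([0,0,-1])*.5-px*.866,-yw(153.4))
E
```

```text
clock: 8.42
eef_pos: [0.4359, -0.2244, 0.0657]
ee_rot: [1.988, 1.231, -1.148]
contact_force: [-0.6, 0.1, -2.0]
opening: 0.0587
grasp_force: 66.3
rot [ 0.27  0.09 -0.03] shift after [ 7.  -0.6  5.2] t 8.42 p [ 0.4359 -0.2244  0.0657] q [-0.01  0.95 -0.14  1.85  0.95  1.33 -1.33] F [-0.6  0.1 -2. ] op 0.0587 g 66.3
```

```bash
python3 -m jog '[{"delta_pos":[0.003,0,0.0017],"rotation":[0,0,0],"fingers":1},{"delta_pos":[0.002,0,0.0012],"rotation":[0,0,0],"fingers":1},{"delta_pos":[0.001,0,0.0006],"rotation":[0,0,0],"fingers":1},{"delta_pos":[0,0,0],"rotation":[0,0,0],"fingers":1}]'
python3 -m jog '[{"delta_pos":[0.001,0,0.0006],"rotation":[0,0,0],"fingers":1},{"delta_pos":[0,0,0],"rotation":[0,0,0],"fingers":1},{"delta_pos":[0,0,0],"rotation":[0,0,0],"fingers":1}]'
```

```text
clock: 8.75
eef_pos: [0.4358, -0.2243, 0.0582]
ee_rot: [1.988, 1.232, -1.148]
contact_force: [0.1, -0.6, -1.1]
opening: 0.0587
grasp_force: 66.5
clock: 9.0
eef_pos: [0.4358, -0.2244, 0.058]
ee_rot: [1.987, 1.23, -1.15]
contact_force: [-0.7, 3.7, 5.4]
opening: 0.0586
grasp_force: 66.9
```

```bash
python3 -m jog '[{"delta_pos":[0,0,0],"rotation":[0,0,0],"fingers":1},{"delta_pos":[0,0,0],"rotation":[0,0,0],"fingers":0.3},{"delta_pos":[0,0,0],"rotation":[0,0,0],"fingers":0.2},{"delta_pos":[0,0,0],"rotation":[0,0,0],"fingers":0.1},{"delta_pos":[0,0,0],"rotation":[0,0,0],"fingers":0},{"delta_pos":[0,0,0],"rotation":[0,0,0],"fingers":0},{"delta_pos":[0,0,0],"rotation":[0,0,0],"fingers":0}]' 30
python3 - <<'E'
from h import *
from workcell import manip
import pickle
px=yw(63.4);P=np.array([.435,-.225,.057])
go(P,np.array([0,0,-1])*.5-px*.866,-yw(153.4))
c=manip.camera_info("wrist");im,d=manip.get_image("wrist");cv2.imwrite("pics/w3.png",im)
E
```

```text
clock: 9.58
eef_pos: [0.4357, -0.2244, 0.057]
ee_rot: [1.988, 1.232, -1.148]
contact_force: [0.8, -0.2, -0.9]
opening: 0.0856
grasp_force: 0.0
rot [0.27 0.1  0.01] shift after [-0.4 -0.3  0.8] t 9.58 p [ 0.4357 -0.2244  0.057 ] q [-0.01  0.96 -0.14  1.85  0.95  1.33 -1.34] F [ 0.8 -0.2 -0.9] op 0.0856 g 0.0
```

View pics/w3.png

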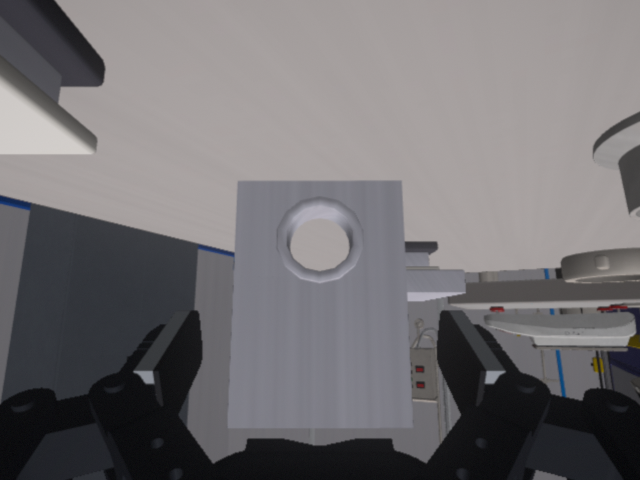

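The plate stands square on its hole edge between the open fingers, with the hole at (320,240). I'll back out, rise and turn the tool down.

```bash
python3 -m jog '[{"delta_pos":[0,0,-0.01],"rotation":[0,0,0],"fingers":0},{"delta_pos":[0,0,-0.02],"rotation":[0,0,0],"fingers":0},{"delta_pos":[0,0,-0.025],"rotation":[0,0,0],"fingers":0},{"delta_pos":[0,0,-0.025],"rotation":[0,0,0],"fingers":0},{"delta_pos":[-0.017,0,-0.01],"rotation":[0,0,0],"fingers":0},{"delta_pos":[-0.026,0,-0.015],"rotation":[0,0,0],"fingers":0},{"delta_pos":[-0.026,0,-0.015],"rotation":[0,0,0],"fingers":0},{"delta_pos":[-0.026,0,-0.015],"rotation":[0,0,0],"fingers":0}]'
python3 -m jog '[{"delta_pos":[-0.017,0,-0.01],"rotation":[0,0,0],"fingers":0},{"delta_pos":[0,0,0],"rotation":[0,0,0],"fingers":0},{"delta_pos":[0,0,0],"rotation":[0,6,0],"fingers":0},{"delta_pos":[0,0,0],"rotation":[0,6,0],"fingers":0},{"delta_pos":[0,0,0],"rotation":[0,6,0],"fingers":0},{"delta_pos":[0,0,0],"rotation":[0,6,0],"fingers":0},{"delta_pos":[0,0,0],"rotation":[0,6,0],"fingers":0}]'
python3 -m jog '[{"delta_pos":[0,0,0],"rotation":[0,6,0],"fingers":0},{"delta_pos":[0,0,0],"rotation":[0,6,0],"fingers":0},{"delta_pos":[0,0,0],"rotation":[0,6,0],"fingers":0},{"delta_pos":[0,0,0],"rotation":[0,6,0],"fingers":0},{"delta_pos":[0,0,0],"rotation":[0,6,0],"fingers":0},{"delta_pos":[0,0,0],"rotation":[0,0,0],"fingers":0}]'
python3 - <<'E'
from h import *
from workcell import manip
import pickle
go([.435,-.225,.2],[0,0,-1],yw(63.4))
go([.435,-.225,.2],[0,0,-1],yw(63.4-180))
im,d=manip.get_image("top");c=manip.camera_info("top")
P=pts(c,d,d>0);h=np.full(d.shape,-1.);h[d>0]=P[:,2]
k=P[(abs(P[:,0]-.435)<.06)&(abs(P[:,1]+.225)<.06)&(P[:,2]>.06)&(P[:,2]<.1)]
print("plate top",len(k),np.median(k,0) if len(k) else "")
if len(k): print(cv2.minAreaRect((k[:,:2]*1000).astype(np.float32)))
E
```

```text
clock: 10.3
eef_pos: [0.4664, -0.1609, 0.2083]
ee_rot: [1.988, 1.233, -1.148]
contact_force: [0.8, 0.5, 0.3]
opening: 0.0852
grasp_force: 0.0
clock: 10.88
eef_pos: [0.4669, -0.1605, 0.2267]
ee_rot: [2.376, 1.475, -0.629]
contact_force: [-0.1, -0.5, 0.6]
opening: 0.0854
grasp_force: 0.0
clock: 11.38
eef_pos: [0.4644, -0.1662, 0.2265]
ee_rot: [2.675, 1.643, 0.002]
contact_force: [-0.6, -1.0, 0.0]
opening: 0.0851
grasp_force: 0.0
rot [  0.1    0.1  -90.28] shift after [ -0.1 -65.8  26.5] t 11.38 p [ 0.4644 -0.1662  0.2265] q [ 0.61  0.33 -0.43  1.95  0.18  0.89 -0.38] F [-0.6 -1.   0. ] op 0.0851 g 0.0
rot [ 0.1  -0.1  89.72] shift after [ 0.1 65.8 26.5] t 11.38 p [ 0.4644 -0.1662  0.2265] q [ 0.61  0.33 -0.43  1.95  0.18  0.89 -0.38] F [-0.6 -1.   0. ] op 0.0851 g 0.0
plate top 0
```

```bash
python3 -m jog '[{"delta_pos":[0,0,0],"rotation":[0,0,-6.5],"fingers":0},{"delta_pos":[0,0,0],"rotation":[0,0,-7],"fingers":0},{"delta_pos":[0,0,0],"rotation":[0,0,-7],"fingers":0},{"delta_pos":[0,0,0],"rotation":[0,0,-7],"fingers":0},{"delta_pos":[0,0,0],"rotation":[0,0,-7],"fingers":0},{"delta_pos":[0,0,0],"rotation":[0,0,-7],"fingers":0},{"delta_pos":[0,0,0],"rotation":[0,0,-7],"fingers":0}]'
python3 -m jog '[{"delta_pos":[0,0,0],"rotation":[0,0,-7],"fingers":0},{"delta_pos":[0,0,0],"rotation":[0,0,-7],"fingers":0},{"delta_pos":[0,0,0],"rotation":[0,0,-7],"fingers":0},{"delta_pos":[0,0,0],"rotation":[0,0,-7],"fingers":0},{"delta_pos":[0,0,0],"rotation":[0,0,-7],"fingers":0},{"delta_pos":[0,0,0],"rotation":[0,0,-7],"fingers":0},{"delta_pos":[0,0,0],"rotation":[0,0,-6.5],"fingers":0},{"delta_pos":[0,0,0],"rotation":[0,0,0],"fingers":0}]'
python3 - <<'E'
from h import *
from workcell import manip
import pickle
go([.435,-.225,.2],[0,0,-1],yw(63.4))
for n in("wrist","top"):
    c=manip.camera_info(n);im,d=manip.get_image(n);pickle.dump((im,d,c),open(n+"4.pkl","wb"));cv2.imwrite(f"pics/{n}4.png",im)
    P=pts(c,d,d>0)
    k=P[(abs(P[:,0]-.435)<.06)&(abs(P[:,1]+.225)<.06)&(P[:,2]>.076)&(P[:,2]<.095)]
    if len(k)>20: print(n,len(k),np.median(k,0),cv2.minAreaRect((k[:,:2]*1000).astype(np.float32)))
    k=P[(abs(P[:,0]-.68)<.12)&(abs(P[:,1]+.32)<.1)&(P[:,2]>.185)&(P[:,2]<.24)]
    if len(k)>20: print(n,"head",len(k),np.round(k.min(0),3),np.round(k.max(0),3),cv2.minAreaRect((k[:,:2]*1000).astype(np.float32)))
E
```

```text
clock: 12.02
eef_pos: [0.4669, -0.1593, 0.2262]
ee_rot: [1.74, 2.614, -0.006]
contact_force: [-0.3, 0.1, 0.1]
opening: 0.0849
grasp_force: 0.0
clock: 12.68
eef_pos: [0.467, -0.1595, 0.2261]
ee_rot: [0.517, 3.098, -0.005]
contact_force: [-0.4, -0.6, -0.6]
opening: 0.086
grasp_force: 0.0
rot [-0.18  0.07  7.65] shift after [ -0.7 -72.9  26.1] t 12.68 p [ 0.467  -0.1595  0.2261] q [ 0.87  0.41 -0.78  1.93  0.36  0.94  1.15] F [-0.4 -0.6 -0.6] op 0.086 g 0.0
wrist 2076 [ 0.43251011 -0.22485899  0.08486222] ((434.2655944824219, -226.38795471191406), (14.552618026733398, 60.53171157836914), 63.894248962402344)
top head 957 [ 0.663 -0.346  0.185] [ 0.767 -0.285  0.232] ((713.7284545898438, -318.00970458984375), (101.06285095214844, 48.37498474121094), 13.040712356567383)
```

View pics/wrist4.png

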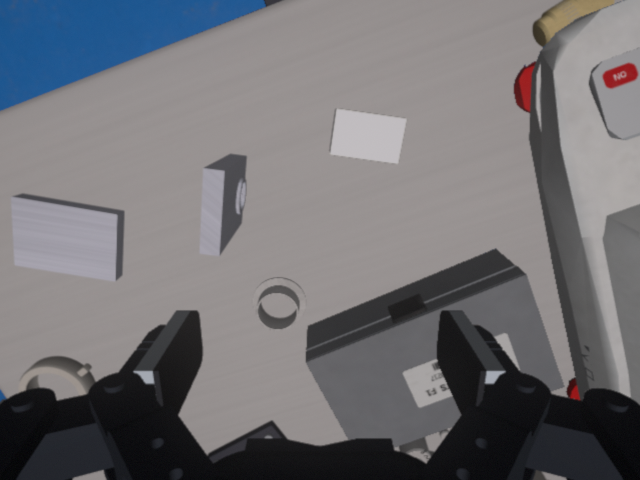

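The wrist view shows the plate standing freely at (222,205), collar facing right (the balance side). Top centre is (0.4343, -0.2264) at z = 0.085 with face yaw 63.9°, as intended. Next is the top grasp across the thickness.

```bash
python3 -m jog '[{"delta_pos":[0,0,0],"rotation":[0,0,4],"fingers":0},{"delta_pos":[0,0,0],"rotation":[0,0,3.2],"fingers":0},{"delta_pos":[0,-0.025,0],"rotation":[0,0,0],"fingers":0},{"delta_pos":[0,-0.025,0],"rotation":[0,0,0],"fingers":0},{"delta_pos":[0,-0.024,0],"rotation":[0,0,0],"fingers":0},{"delta_pos":[0,0,0],"rotation":[0,0,0],"fingers":0},{"delta_pos":[0,0,0],"rotation":[0,0,0],"fingers":0}]'
python3 - <<'E'
from h import *
from workcell import manip
import pickle
go([.4343,-.2262,.070],[0,0,-1],yw(63.9))
n="wrist"
c=manip.camera_info(n);im,d=manip.get_image(n)
P=pts(c,d,d>0)
k=P[(abs(P[:,0]-.435)<.06)&(abs(P[:,1]+.225)<.06)&(P[:,2]>.076)&(P[:,2]<.095)]
if len(k)>20: print(n,len(k),np.median(k,0),cv2.minAreaRect((k[:,:2]*1000).astype(np.float32)))
E
```

```text
clock: 13.37
eef_pos: [0.4329, -0.2284, 0.2265]
ee_rot: [0.729, 3.055, -0.005]
contact_force: [-0.1, 0.5, 0.6]
opening: 0.0854
grasp_force: 0.0
rot [-0.17  0.11 -0.74] shift after [ -0.3   2.5 156.5] t 13.37 p [ 0.4329 -0.2284  0.2265] q [ 0.99  0.39 -0.74  1.95  0.33  0.93  1.2 ] F [-0.1  0.5  0.6] op 0.0854 g 0.0
wrist 1778 [ 0.43205042 -0.22558938  0.08500107] ((434.22607421875, -226.6148681640625), (13.744853973388672, 60.8003044128418), 63.57149887084961)
```

```bash
python3 -m jog '[{"delta_pos":[0,0.002,0.02],"rotation":[-0.2,0.1,-0.7],"fingers":0},{"delta_pos":[0,0,0.025],"rotation":[0,0,0],"fingers":0},{"delta_pos":[0,0,0.025],"rotation":[0,0,0],"fingers":0},{"delta_pos":[0,0,0.025],"rotation":[0,0,0],"fingers":0},{"delta_pos":[0,0,0.02],"rotation":[0,0,0],"fingers":0},{"delta_pos":[0,0,0.015],"rotation":[0,0,0],"fingers":0},{"delta_pos":[0,0,0],"rotation":[0,0,0],"fingers":0},{"delta_pos":[0,0,0],"rotation":[0,0,0],"fingers":0}]'
python3 - <<'E'
from h import *
go([.4342,-.2265,.070],[0,0,-1],yw(63.7))
E
```

```text
clock: 14.08
eef_pos: [0.4348, -0.2243, 0.0965]
ee_rot: [-0.701, -3.062, -0.004]
contact_force: [0.2, 0.2, 1.8]
opening: 0.0857
grasp_force: 0.0
rot [ 0.13 -0.03  0.52] shift after [-0.4 -2.3 26.5] t 14.08 p [ 0.4348 -0.2243  0.0965] q [ 0.87  0.59 -0.61  2.03  0.53  0.68  1.04] F [0.2 0.2 1.8] op 0.0857 g 0.0
```

```bash
python3 -m jog '[{"delta_pos":[0,-0.0023,0.013],"rotation":[0.1,0,0.5],"fingers":0},{"delta_pos":[0,0,0.0135],"rotation":[0,0,0],"fingers":0},{"delta_pos":[0,0,0],"rotation":[0,0,0],"fingers":0},{"delta_pos":[0,0,0],"rotation":[0,0,0],"fingers":0.3},{"delta_pos":[0,0,0],"rotation":[0,0,0],"fingers":0.5},{"delta_pos":[0,0,0],"rotation":[0,0,0],"fingers":0.65}]' 30
python3 - <<'E'
from h import *
go([.4342,-.2265,.070],[0,0,-1],yw(63.7))
E
python3 -m jog '[{"delta_pos":[0,0,0],"rotation":[0,0,0],"fingers":0.7},{"delta_pos":[0,0,0],"rotation":[0,0,0],"fingers":0.75},{"delta_pos":[0,0,0],"rotation":[0,0,0],"fingers":0.8},{"delta_pos":[0,0,0],"rotation":[0,0,0],"fingers":0.85},{"delta_pos":[0,0,0],"rotation":[0,0,0],"fingers":0.9},{"delta_pos":[0,0,0],"rotation":[0,0,0],"fingers":1},{"delta_pos":[0,0,0],"rotation":[0,0,0],"fingers":1},{"delta_pos":[0,0,0],"rotation":[0,0,0],"fingers":1}]' 50
python3 - <<'E'
from h import *
go([.4342,-.2265,.070],[0,0,-1],yw(63.7))
E
```

```text
clock: 14.58
eef_pos: [0.4342, -0.2281, 0.0712]
ee_rot: [0.716, 3.057, -0.001]
contact_force: [0.4, -0.1, 0.3]
opening: 0.0518
grasp_force: 0.0
rot [-0.    0.14 -0.06] shift after [0.7 1.4 1.2] t 14.58 p [ 0.4342 -0.2281  0.0712] q [ 0.84  0.63 -0.56  2.04  0.57  0.62  1.  ] F [ 0.4 -0.1  0.3] op 0.0518 g 0.0
clock: 15.25
eef_pos: [0.4336, -0.2279, 0.0704]
ee_rot: [0.716, 3.058, -0.0]
contact_force: [-1.1, 0.4, 6.1]
opening: 0.0134
grasp_force: 48.9
rot [-0.01  0.05 -0.06] shift after [0.1 1.5 0.4] t 15.25 p [ 0.4336 -0.2279  0.0704] q [ 0.84  0.63 -0.56  2.04  0.57  0.62  1.  ] F [-1.1  0.4  6.1] op 0.0134 g 48.9
```

```bash
python3 -m jog '[{"delta_pos":[0,0,-0.01],"rotation":[0,0,0],"fingers":1},{"delta_pos":[0,0,-0.02],"rotation":[0,0,0],"fingers":1},{"delta_pos":[0,0,-0.035],"rotation":[0,0,0],"fingers":1},{"delta_pos":[0,0,-0.04],"rotation":[0,0,0],"fingers":1},{"delta_pos":[0,0,-0.04],"rotation":[0,0,0],"fingers":1},{"delta_pos":[0,0,-0.04],"rotation":[0,0,0],"fingers":1},{"delta_pos":[0,0,-0.04],"rotation":[0,0,0],"fingers":1},{"delta_pos":[0,0,-0.03],"rotation":[0,0,0],"fingers":1}]' 60
python3 -m jog '[{"delta_pos":[0,0,-0.01],"rotation":[0,0,0],"fingers":1},{"delta_pos":[0,0,0],"rotation":[0,0,6],"fingers":1},{"delta_pos":[0,0,0],"rotation":[0,0,6],"fingers":1},{"delta_pos":[0,0,0],"rotation":[0,0,6],"fingers":1},{"delta_pos":[0,0,0],"rotation":[0,0,6],"fingers":1},{"delta_pos":[0,0,0],"rotation":[0,0,6],"fingers":1},{"delta_pos":[0,0,0],"rotation":[0,0,6],"fingers":1},{"delta_pos":[0,0,0],"rotation":[0,0,6],"fingers":1}]'
python3 -m jog '[{"delta_pos":[0,0,0],"rotation":[0,0,5],"fingers":1},{"delta_pos":[0,0,0],"rotation":[0,0,4],"fingers":1},{"delta_pos":[0,0,0],"rotation":[0,0,0],"fingers":1},{"delta_pos":[0,0,0],"rotation":[0,0,0],"fingers":1}]'
python3 - <<'E'
from h import *
go([.52,-.36,.35],[0,0,-1],yw(12.5))
E
```

```text
clock: 15.92
eef_pos: [0.4334, -0.2275, 0.3286]
ee_rot: [0.715, 3.057, -0.001]
contact_force: [1.1, -0.5, -1.8]
opening: 0.0134
grasp_force: 58.6
clock: 16.58
eef_pos: [0.4323, -0.2275, 0.334]
ee_rot: [-1.771, -2.593, 0.0]
contact_force: [-0.8, -0.3, -2.2]
opening: 0.0135
grasp_force: 58.6
clock: 16.92
eef_pos: [0.4326, -0.2276, 0.3343]
ee_rot: [-1.96, -2.454, 0.001]
contact_force: [-0.3, 0.3, -1.3]
opening: 0.0134
grasp_force: 58.6
rot [-0.06 -0.04  0.27] shift after [-148.2   56.7  -15.7] t 16.92 p [ 0.4326 -0.2276  0.3343] q [ 0.96  0.23 -0.66  1.82  0.15  1.14  0.47] F [-0.3  0.3 -1.3] op 0.0134 g 58.6
```

```bash
python3 -m jog '[{"delta_pos":[-0.025,0.01,-0.003],"rotation":[0,0,0],"fingers":1},{"delta_pos":[-0.03,0.011,-0.003],"rotation":[0,0,0],"fingers":1},{"delta_pos":[-0.03,0.011,-0.003],"rotation":[0,0,0],"fingers":1},{"delta_pos":[-0.03,0.011,-0.003],"rotation":[0,0,0],"fingers":1},{"delta_pos":[-0.03,0.011,-0.003],"rotation":[0,0,0.3],"fingers":1},{"delta_pos":[0,0,0],"rotation":[0,0,0],"fingers":1},{"delta_pos":[0,0,0],"rotation":[0,0,0],"fingers":1}]'
python3 - <<'E'
from h import *
from workcell import manip
import pickle
go([.52,-.36,.35],[0,0,-1],yw(12.5))
n="wrist"
c=manip.camera_info(n);im,d=manip.get_image(n);pickle.dump((im,d,c),open("w5.pkl","wb"));cv2.imwrite("pics/w5.png",im)
print(np.round(c["camera_matrix"],0)[0],np.round(c["R"],2))
P=pts(c,d,d>0)
k=P[(abs(P[:,0]-.7)<.14)&(abs(P[:,1]+.32)<.12)&(P[:,2]>.16)&(P[:,2]<.24)]
print(len(k))
if len(k)>20:print(np.round(k.min(0),3),np.round(k.max(0),3))
t=k[k[:,2]>.222];print("top",len(t),cv2.minAreaRect((t[:,:2]*1000).astype(np.float32)))
ax=yw(12.5);s=k[:,:2]@ax[:2]
for a in np.arange(s.min(),s.max(),.006):
    q=k[(s>=a)&(s<a+.006)]
    if len(q)>3:
        l=q[:,:2]@yw(102.5)[:2];print(round(a,3),len(q),"lat",np.round([l.min(),l.max()],4),"z",np.round([q[:,2].min(),q[:,2].max()],3))
E
```

```text
clock: 17.5
eef_pos: [0.5175, -0.3587, 0.3487]
ee_rot: [-1.969, -2.446, -0.001]
contact_force: [0.3, 1.1, -1.8]
opening: 0.0131
grasp_force: 59.2
rot [-0.02 -0.09 -0.17] shift after [-1.8  2.2 -1.3] t 17.5 p [ 0.5175 -0.3587  0.3487] q [ 0.93  0.48 -0.58  1.45  0.27  1.29  0.54] F [ 0.3  1.1 -1.8] op 0.0131 g 59.2
[407.   0. 319.] [[ 0.98  0.21  0.  ]
 [ 0.2  -0.93  0.3 ]
 [ 0.07 -0.3  -0.95]]
7501
[ 0.661 -0.347  0.161] [ 0.739 -0.282  0.229]
top 1467 ((697.368896484375, -326.1932067871094), (47.143592834472656, 47.83125305175781), 25.262590408325195)
0.577 1444 lat [-0.485  -0.4465] z [0.184 0.222]
0.583 378 lat [-0.4844 -0.4464] z [0.2   0.222]
0.589 409 lat [-0.4816 -0.4489] z [0.198 0.219]
0.595 677 lat [-0.4847 -0.4463] z [0.19  0.222]
0.601 497 lat [-0.4829 -0.4461] z [0.198 0.222]
0.607 285 lat [-0.4829 -0.4476] z [0.199 0.22 ]
0.613 435 lat [-0.4799 -0.4485] z [0.199 0.22 ]
0.619 1922 lat [-0.4881 -0.4421] z [0.178 0.227]
0.625 683 lat [-0.4872 -0.4418] z [0.18  0.227]
0.631 321 lat [-0.4875 -0.4419] z [0.18  0.229]
0.637 83 lat [-0.4875 -0.4417] z [0.18  0.224]
0.643 212 lat [-0.4449 -0.4338] z [0.161 0.203]
0.649 133 lat [-0.4436 -0.4337] z [0.162 0.194]
0.655 22 lat [-0.4437 -0.4338] z [0.165 0.187]
```

View pics/w5.png

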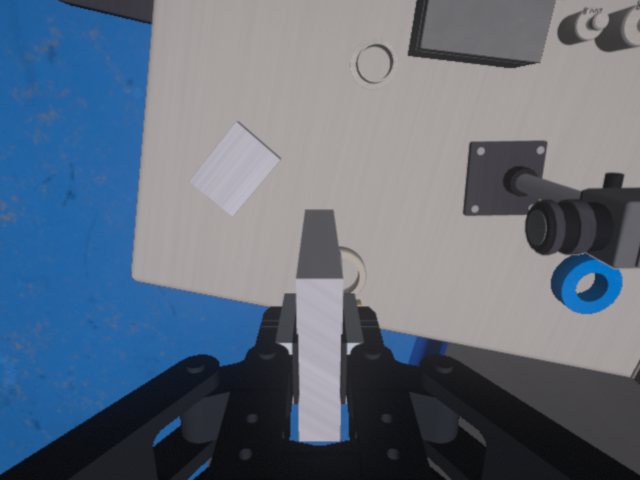

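The wrist view shows the inspection camera clearly: lens front face at (541,228), foot at (505,178). The plate hangs squarely in the fingers at the bottom. I'll fit the lens plane.

```bash
python3 - <<'E'
from h import *
import pickle
im,d,c=pickle.load(open("w5.pkl","rb"));P=pts(c,d,d>0)
k=P[(abs(P[:,0]-.7)<.14)&(abs(P[:,1]+.32)<.12)&(P[:,2]>.16)&(P[:,2]<.24)]
s=k[:,:2]@yw(12.5)[:2]
for lo,hi in((.570,.5815),(.619,.626)):
    q=k[(s>lo)&(s<hi)]
    for i in range(4):
        m=np.median(q,0) if i==0 else q.mean(0);n=np.linalg.svd(q-m,full_matrices=False)[2][2];r=abs((q-m)@n);q=q[r<max(.0008,1.5*np.median(r))]
    n*=np.sign(n[0]);print(len(q),"c",np.round(m,4),"bbox mid",np.round((q.min(0)+q.max(0))/2,4),"z",q[:,2].min(),q[:,2].max(),"yaw",np.degrees(np.arctan2(n[1],n[0])),"elev",np.degrees(np.arcsin(n[2])),"s",np.median(q[:,:2]@yw(12.5)[:2]))
    l=q[:,:2]@yw(102.5)[:2];print("lat mid",(l.min()+l.max())/2,np.ptp(l))
# side faces of head box: yaw from top-face edge directions
t=k[(k[:,2]>.2235)&(s>.62)]
bins=np.arange(.622,.64,.002);st=t[:,:2]@yw(12.5)[:2];lt=t[:,:2]@yw(102.5)[:2]
for f in(np.min,np.max):
    e=[f(lt[(st>=b)&(st<b+.002)]) for b in bins if ((st>=b)&(st<b+.002)).sum()>5];print(np.round(e,4))
# foot corners in wrist image
for u,v in((469,142),(547,142),(464,214)):print(np.round(ray(c,u,v,.006),4))
# held plate: back face plane (facing -y tool) and edges
g=P[(abs(P[:,0]-.5175)<.05)&(abs(P[:,1]+.3587)<.05)&(P[:,2]>.27)&(P[:,2]<.375)]
print(len(g),np.round(g.min(0),3),np.round(g.max(0),3))
t=g[(g[:,2]>.355)];print("plate top",len(t),np.median(t[:,2]),cv2.minAreaRect((t[:,:2]*1000).astype(np.float32)))
E
```

```text
803 c [ 0.6652 -0.3291  0.2034] bbox mid [ 0.6656 -0.3294  0.2021] z 0.185335705773652 0.21894505587697766 yaw 12.960078761014078 elev -1.2758001255914457 s 0.5781842425981
lat mid -0.46559860483991267 0.03317928321354641
965 c [ 0.7061 -0.3166  0.2124] bbox mid [ 0.7068 -0.3191  0.2034] z 0.17971029216088547 0.22716846195927565 yaw 12.35697627608445 elev -1.722739922995353 s 0.6207491809419127
lat mid -0.4646860283822515 0.04489052162973611
[-0.4873 -0.4872 -0.4871 -0.487  -0.4869 -0.4875 -0.4872]
[-0.4427 -0.4427 -0.4428 -0.4471 -0.455  -0.4642 -0.4718]
[ 0.673  -0.2846  0.006 ]
[ 0.7587 -0.2658  0.006 ]
[ 0.6942 -0.3654  0.006 ]
14508 [ 0.487 -0.391  0.278] [ 0.549 -0.328  0.375]
plate top 10704 0.3633503702589156 ((514.9363403320312, -358.4339599609375), (58.035213470458984, 50.52819061279297), 67.5317153930664)
```

```bash
python3 -m jog '[{"delta_pos":[0,0,0.015],"rotation":[0,0,0],"fingers":1},{"delta_pos":[0,0,0.025],"rotation":[0,0,0],"fingers":1},{"delta_pos":[0,0,0.025],"rotation":[0,0,0],"fingers":1},{"delta_pos":[0,0,0.025],"rotation":[0,0,0],"fingers":1},{"delta_pos":[0,0,0.02],"rotation":[0,0,0],"fingers":1},{"delta_pos":[0,0,0.01],"rotation":[0,0,0],"fingers":1},{"delta_pos":[0,0,0],"rotation":[0,0,0],"fingers":1},{"delta_pos":[0,0,0],"rotation":[0,0,0],"fingers":1}]'
python3 - <<'E'
from h import *
go([.5189,-.3620,.228],[0,0,-1],yw(12.6))
E
```

```text
clock: 18.22
eef_pos: [0.5177, -0.357, 0.2308]
ee_rot: [1.968, 2.448, 0.0]
contact_force: [0.2, -0.5, -1.2]
opening: 0.0132
grasp_force: 59.2
rot [ 0.03  0.02 -0.2 ] shift after [-5.1  0.1  2.8] t 18.22 p [ 0.5177 -0.357   0.2308] q [ 0.91  0.58 -0.55  1.59  0.34  1.06  0.49] F [ 0.2 -0.5 -1.2] op 0.0132 g 59.2
```

```bash
python3 -m jog '[{"delta_pos":[-0.005,0,0.0028],"rotation":[0,0,-0.2],"fingers":1},{"delta_pos":[0,0,0],"rotation":[0,0,0],"fingers":1},{"delta_pos":[0,0,0],"rotation":[0,0,0],"fingers":1},{"delta_pos":[0,0,0],"rotation":[0,0,0],"fingers":1}]'
python3 - <<'E'
from h import *
from workcell import manip
go([.5189,-.3620,.228],[0,0,-1],yw(12.6))
import pickle
im,d=manip.get_image("side");c=manip.camera_info("side");P=pts(c,d,d>0)
X=np.array(c["R"])@[.56,-.35,.2]+c["t"];X=np.array(c["camera_matrix"])@X;u,v=(X[:2]/X[2]).astype(int)
cv2.imwrite("pics/s6.png",cv2.resize(im[v-70:v+70,u-90:u+90],None,fx=4,fy=4,interpolation=cv2.INTER_CUBIC))
g=P[(abs(P[:,0]-.519)<.03)&(abs(P[:,1]+.362)<.045)&(P[:,2]>.13)&(P[:,2]<.2)];print(len(g),np.round(np.percentile(g,2,0),4),np.round(np.percentile(g,98,0),4))
w,dw=manip.get_image("wrist");c=manip.camera_info("wrist");P=pts(c,dw,dw>0)
t=P[(abs(P[:,0]-.519)<.05)&(abs(P[:,1]+.362)<.05)&(P[:,2]>.238)&(P[:,2]<.248)]
l=(t[:,:2]-[.5189,-.362]);print(len(t),np.median(t[:,2]),"x",np.percentile(l@yw(102.6)[:2],[1,99]),"y",np.percentile(l@yw(12.6)[:2],[1,99]))
E
```

```text
clock: 18.55
eef_pos: [0.5191, -0.3628, 0.2281]
ee_rot: [1.965, 2.449, 0.0]
contact_force: [-0.5, 1.4, -1.9]
opening: 0.0136
grasp_force: 59.2
rot [ 0.07  0.07 -0.08] shift after [0.8 0.  0.1] t 18.55 p [ 0.5191 -0.3628  0.2281] q [ 0.92  0.59 -0.55  1.58  0.34  1.06  0.5 ] F [-0.5  1.4 -1.9] op 0.0136 g 59.2
115 [ 0.5056 -0.3784  0.1571] [ 0.5293 -0.3264  0.1991]
9043 0.2423912700135889 x [-0.0303091   0.02878929] y [-0.01635741  0.01460307]
```

View pics/s6.png

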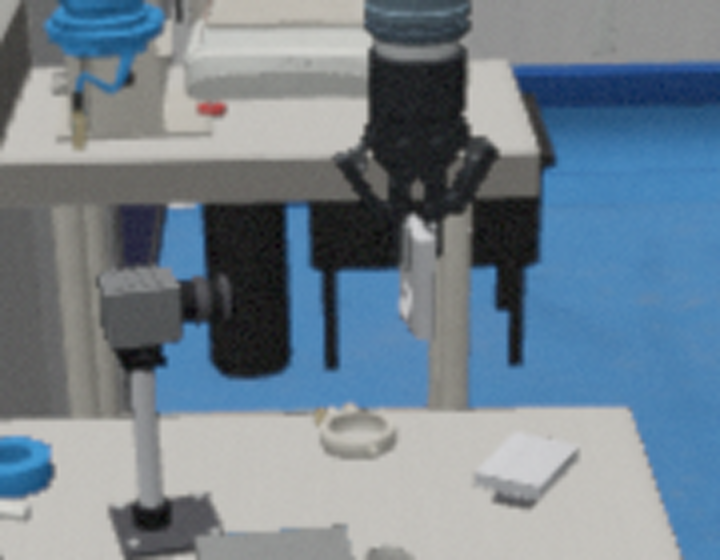

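The side view shows the plate hanging upright at (420,280). Its collar and hole are low at (405,300), facing the lens at (220,297), and the fingers are clear of the hole. The plate spans z from 0.157 to 0.242 and is centred.

```bash
python3 -m jog '[{"delta_pos":[0,0,0],"rotation":[0,0,0],"fingers":1},{"delta_pos":[0,0,0],"rotation":[0,0,0],"fingers":1},{"delta_pos":[0,0,0],"rotation":[0,0,0],"fingers":1},{"delta_pos":[0,0,0],"rotation":[0,0,0],"fingers":1}]' && python3 -c "
from workcell import manip
print(manip.job_done())"
```

```text
clock: 18.98
eef_pos: [0.5188, -0.3624, 0.2274]
ee_rot: [1.965, 2.45, 0.0]
contact_force: [-0.4, 0.1, -1.5]
opening: 0.0131
grasp_force: 59.2
the job is handed in; nothing more can be done
None
```

I stood the bored plate on its hole-end edge, let go, then took it again by its upper end; I handed the job in at 19.0 s with it held still, collar facing the lens, about 15 cm in front and centred to about 1–2 mm by my measurements; no verdict came back.

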